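# Pour the capacitors through the funnel and hang up the bin

## Robot

A 6-joint arm with a two-finger parallel gripper is mounted at the origin on the work surface; the furniture and walls round the work are solid. World frame = base frame: x ahead of the robot, y to its left, z up, the work surface at z = 0. Lengths are in mm, angles in rad, forces in N, time in s.
With the tool pointing down it reaches from about 300 to 850 mm from the base axis. Payload 5.4 kg.
Tool frame: the origin (TCP) lies at the very end of the fingers, on their centre line; the grasp point (between the pads) lies env.pinch_z behind it (env.pinch_z is the distance from the TCP to the grasp point, in mm); z points along the fingers, y is the line along which they close (so a half turn about z gives the same grasp; the last joint's range is limited). The gripper opens to 85 mm and grips with 20 to 120 N. Pads are 22 mm wide; open, the fingers measure 114 mm over their backs; the gripper's body (76 mm by 85 mm) begins 54 mm behind the grasp point. The pads swing forward as they close: fully open they stand 13 mm farther back than shut.
Start: joints at [1.104, 0.158, 1.597, -0, 1.386, -0.21], TCP at [146.053, 556.125, 231.299] pointing down, gripper open.
Joint ranges: [-2.91, 2.91], [-0.94, 2.29], [0.18, 2.7], [-1.29, 4.43], [0.17, 2.64], [-3, 3]. Speed limits (rad/s): [2.57, 2.57, 3.14, 3.14, 3.14, 3.14].

## Interface

Orientations are given as a unit quaternion [w, x, y, z].
In Python, from plant import env, optics gives the robot as it stands.
- The arm moves only by the shell command python3 -m inch 'ROWS' [FORCE]. ROWS is JSON, one flat list of numbers, 5 for each row, row after row: the shift along the world's x, y, z in units of 0.5 m (1.0 is 0.5 m), then the turn about the world's z in units of 90 degrees (1.0 is 90 degrees), then the opening, from -1 (shut) to 1 (fully open). A call has 1 to 20 rows; each row is the pose to reach, as a shift and turn from the pose commanded when the call began; what a row does not reach only later rows make up. A row lasts 1/10 s, in which the tool goes at most 50 mm and 8.59 degrees, less where a joint would pass 70% of its speed; a pose out of reach is approached as far as the arm can. A call with a number of a shift or a turn outside -1 to 1 is refused whole. A call with a gripper value outside its range is refused whole. The fingers move at their own pace and stop on an object; FORCE is the grip in N (left out, the last holds). Time passes only in rows, so rows that repeat a pose let the fingers close. It gives the time, the measured TCP pose, the force, the opening and the grip force at its end, in the units of the state.
- env.state(): the state, without advancing time (a new reading comes with each control period).
- optics.camera(name): name is "scene" or "top" or "wrist"; returns a dict with "image" (400x640x3 uint8, red, green, blue), "depth" (400x640 float32, mm along the optical axis (not along the pixel's ray), 0 where there is no reading), "camera_matrix" (3x3 intrinsics, pixels), "rvec" (rotation vector, rad) and "tvec" (3), from world to camera coordinates, as OpenCV has them; the wrist camera has in their place "T_tool_cam" (4x4, takes a point from camera to tool coordinates, whose origin is the TCP and whose axes are the flange's). Camera axes: x right, y down, z forward; pixel columns grow to the right and rows downward; lengths in mm; the calibration is good to about 2 mm. A picture is of the moment at which its call begins: read the wrist's pose just before it.
- env.sign_off(): hands the job in; it is judged then, once.
The state is a dict: "clock": time; "joints": joint angles; "qvel": joint speeds; "effort": joint torques, N m; "eef_pos": TCP position; "ee_rot": TCP orientation; "force": force on the tool from outside, world axes, zero at the start; "torque": the same for the moment, N m; "gripper_width": finger opening in mm; "grip_force": force on a finger pad.
Only numpy, scipy, OpenCV 4.12 (cv2) and the standard library are available. Lean on these libraries where they do the work, as an engineer would, in place of code of your own. Each camera call takes 0.05 s, during which the arm holds its last target. There are 200 camera calls.

## Task

Carry the small aluminium parts bin to the funnel stand and tip it over the funnel so that all five capacitors fall through into the jar below. Then hang the empty bin by its back hook over the top bar of the low rail, away from the rail's ends, and let go. Leave the solder spool, the tip cleaner and the roll of tape where they are.

Things in the scene. Friction and masses are not known exactly. Their poses are not given: they have to be found in the camera images.
- parts_bin: Loose sheet-aluminium bin, 0.25 kg, 165 (x) x 72 (y) x 110 mm high over its handle. Origin: centre of underside, below the handle; +z up, -x its open front (pours there), +x its back with the hook. Inside 66 mm wide; flat 3 mm floor, x = -36 to 57, then an 18 degree ramp up to the front lip. Side walls 50 mm high, 38 at the ramp; back wall 73 high, outer face x = 60.
- bin_handle (a point): Middle of the bin's handle, a black bridge bar that runs across the bin along its y: 12 mm thick in x, 22 mm high, 66 mm clear between its uprights; 99 mm above the bin's underside, its lower edge at 88 mm. Axes as the bin's.
- bin_lip (a point): Middle of the bin's front lip, over which the pieces leave: 76 mm in front of (-x) and 16 mm above the bin's origin.
- bin_hook (a point): Middle of the slot under the bin's back hook, at the slot's ceiling: 73 mm behind (+x) and 70 mm above the bin's origin. The slot is open downward, 26 mm wide (x = 60 to 86), the hook 60 mm wide in y; its 3 mm lip at x = 86 to 89 reaches down to z = 53. Axes as the bin's.
- capacitor1: One of five alike capacitors, cylinder 16 mm diameter x 26 mm, 15 g, lying in the bin at the start. Origin: centre of one end; its z runs along the cylinder.
- capacitor2: One of five alike capacitors, cylinder 16 mm diameter x 26 mm, 15 g, lying in the bin at the start. Origin: centre of one end; its z runs along the cylinder.
- capacitor3: One of five alike capacitors, cylinder 16 mm diameter x 26 mm, 15 g, lying in the bin at the start. Origin: centre of one end; its z runs along the cylinder.
- capacitor4: One of five alike capacitors, cylinder 16 mm diameter x 26 mm, 15 g, lying in the bin at the start. Origin: centre of one end; its z runs along the cylinder.
- capacitor5: One of five alike capacitors, cylinder 16 mm diameter x 26 mm, 15 g, lying in the bin at the start. Origin: centre of one end; its z runs along the cylinder.
- filling_stand: Fixed stand, base 150 x 120 x 10 mm, with a white funnel held over a clear jar. Origin on the bench under the axis of funnel and jar; its post stands at x = +66 mm and ends at z = 126, below the funnel's rim.
- funnel_mouth (a point): Centre of the funnel's round mouth, 160 mm in diameter, 162 mm above the bench. The cone narrows to a 52 mm bore at z = 112, the spout ends at z = 96.
- jar_floor (a point): Centre of the jar's inner floor, 14 mm above the bench. The jar is open, 74 mm inside diameter, its rim at z = 92.
- bin_rail: Fixed low rail: two level steel bars, 10 mm thick, 220 mm long along y, on posts 14 mm thick at y = -110 and 110. Origin on the bench below the top bar's middle; -x faces the robot, the bin hangs on that side. Top bar axis: x = 0, z = 155. Lower bar, on which the bin's back rests: x = -6, z = 101. A hung bin faces as the rail does, its front sagging about 10 degrees, its origin at about z = 75.
- rail_mid (a point): Top of the top bar at its middle, 160 mm above the bench. Axes as the rail's.
- solder_spool: Bystander: reel of solder standing upright, about 50 mm wide, 50 mm high; origin under it.
- tip_cleaner: Bystander: round black soldering-tip cleaner pot, 62 mm wide, 37 mm high; origin under it.
- kapton_tape: Bystander: roll of tape lying flat, 105 mm wide, 25 mm high; origin under it.

How it is judged:
By the outcome, as a careful person would: the job done as asked, in the order asked, and still so for the second after the job is handed in, with the robot touching nothing.
It also fails if it takes over 69 s, if anything falls off the work surface, if the arm or the gripper's body presses on something with over 40 N, if the wrist force passes 120 N, or if a joint passes its speed limit or range.

## Working session

There is one attempt and no reset: what is moved stays moved. The work goes in short steps, Python scripts to look and compute and a shell command to move; the robot and the scene stay as the last step left them, time stands still between calls to the robot, and variables do not carry over. Pictures are saved under pics/ and viewed, at most 10 in all, crops included, and the job is handed in when it is done.

```bash
mkdir -p pics
cat > h.py <<'E'
from plant import env, optics
import numpy as np, cv2, sys
from scipy.spatial.transform import Rotation as R
def cam(name):
    c=optics.camera(name); cv2.imwrite('/dev/null.png',c['image']) if 0 else None
    return c
def cloud(c):
    K=c['camera_matrix'];d=c['depth'];v,u=np.mgrid[:d.shape[0],:d.shape[1]]
    P=np.stack([(u-K[0,2])/K[0,0]*d,(v-K[1,2])/K[1,1]*d,d],-1)
    M=cv2.Rodrigues(np.array(c['rvec'],float))[0]
    W=(P-np.array(c['tvec']).ravel())@M
    W[d==0]=np.nan
    return W
def save(c,fn,crop=None,s=1):
    im=c['image'][...,::-1]
    if crop: x0,y0,x1,y1=crop; im=im[y0:y1,x0:x1]
    cv2.imwrite('pics/'+fn,cv2.resize(im,None,fx=s,fy=s,interpolation=cv2.INTER_CUBIC))
E
python3 - <<'E'
from h import *
t=optics.camera('top');s=optics.camera('scene')
np.savez('a.npz',t=cloud(t),s=cloud(s))
save(t,'top.png');save(s,'scene.png')
st=env.state();print(env.pinch_z,{k:np.round(v,3) for k,v in st.items()})
E
```

```text
18.700000000000003 {'clock': np.float64(0.1), 'joints': array([ 1.104,  0.159,  1.598, -0.   ,  1.386, -0.21 ]), 'qvel': array([-0.002, -0.002, -0.002,  0.   , -0.001, -0.   ]), 'effort': array([ 0.0000e+00, -3.9698e+01, -3.3234e+01, -0.0000e+00,  4.0000e-03,
       -0.0000e+00]), 'eef_pos': array([145.818, 555.648, 230.427]), 'ee_rot': array([-0.   ,  0.128,  0.992, -0.001]), 'force': array([-0.204,  0.165,  0.736]), 'torque': array([-0.002,  0.012,  0.007]), 'grip_force': np.float64(0.0), 'gripper_width': np.float64(85.402)}
```

View pics/top.png

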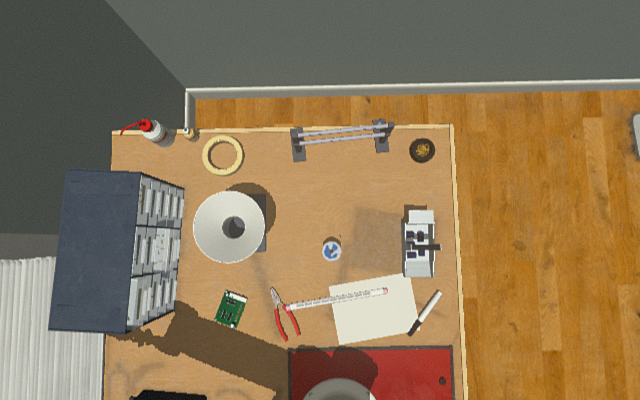

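View pics/scene.png

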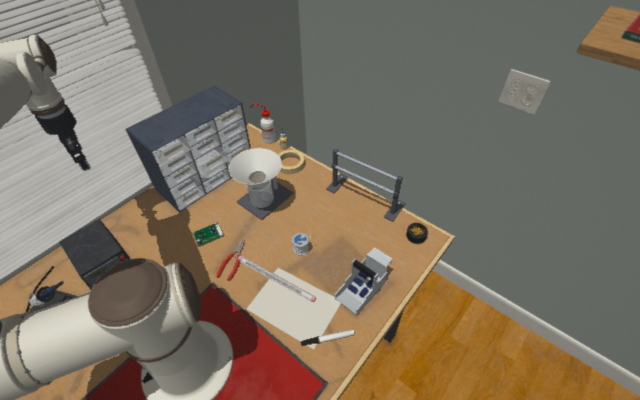

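Run:
```python
from h import *
d=np.load('a.npz');t=d['t']
im=cv2.imread('pics/top.png')
cv2.imwrite('pics/c.png',np.hstack([cv2.resize(im[195:290,385:460],None,fx=5,fy=5,interpolation=2),cv2.resize(im[110:175,280:400],(400,217),interpolation=2).copy() if 0 else cv2.copyMakeBorder(cv2.resize(im[110:175,280:400],None,fx=3.5,fy=3.5,interpolation=2),0,475-228,0,0,0)]))
def comp(mask):
    n,l,s,c=cv2.connectedComponentsWithStats(mask.astype(np.uint8)); return n,l,s,c
# bin: points z>8 in px region
def reg(x0,y0,x1,y1,zl,zh):
    q=t[y0:y1,x0:x1].reshape(-1,3); return q[(q[:,2]>zl)&(q[:,2]<zh)]
b=reg(390,195,460,290,8,140)
def rect(q): 
    r=cv2.minAreaRect(q[:,:2].astype(np.float32)); return np.round(r[0],1),np.round(r[1],1),round(r[2],2)
print('bin',rect(b),len(b)); h=reg(390,195,460,290,85,140); print('handle',h.mean(0),rect(h),len(h))
hk=reg(390,195,460,240,60,85); print('hook',hk.mean(0),rect(hk),len(hk))
f=reg(185,180,275,270,150,175); print('funnel rim',cv2.minEnclosingCircle(f[:,:2].astype(np.float32)),f[:,2].mean(),len(f))
r=reg(285,110,400,170,148,175); print('rail top',rect(r),len(r),r.mean(0)); np.set_printoptions(suppress=True,precision=0)
vx,vy,x,y=cv2.fitLine(r[:,:2].astype(np.float32),cv2.DIST_HUBER,0,.01,.01).ravel();print(vx,vy,x,y)
for p in [(145,130),(422,150),(332,250),(222,155)]: print(p,t[p[1],p[0]])
```

```text
bin (array([ 434.2, -215. ]), array([ 92.8, 163.8]), 88.24) 1543
handle [ 428.8992849  -203.28260287  108.93446051] (array([ 428.5, -205.3]), array([14.2, 73.7]), 0.46) 196
hook [ 501.1873335  -206.78043723   73.46187906] (array([ 501.4, -206.2]), array([63.2, 29.6]), 88.58) 327
funnel rim ((483.5848388671875, 240.1488494873047), 79.83000183105469) 157.15045924176346 1437
rail top (array([696.4, -17.3]), array([ 13.8, 233.3]), 4.9) 482 [696.1606217  -16.69239044 160.06851914]
0.08945135 -0.9959912 695.9545 -17.407127
(145, 130) [713. 444. 130.]
(422, 150) [ 679. -234.    4.]
(332, 250) [422.   9.  -1.]
(222, 155) [678. 295.  -0.]
```

View pics/c.png

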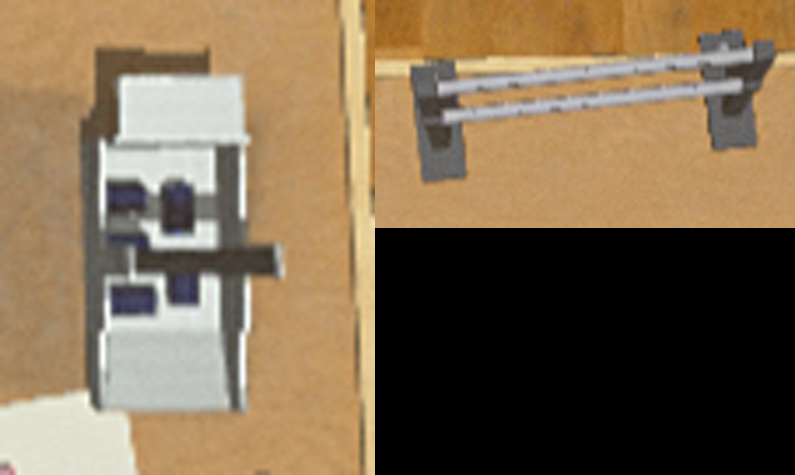

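```bash
python3 - <<'E'
from h import *
d=np.load('a.npz')
q=d['s'].reshape(-1,3); q=np.vstack([q,d['t'].reshape(-1,3)])
m=(q[:,2]>80)&(q[:,1]>325)&(q[:,0]>100)&(q[:,0]<800)&(q[:,2]<400)&(q[:,1]<700)
for a in (1,50,99): print(np.percentile(q[m],a,axis=0))
E
python3 -m inch '[0.15,-0.3,0.1,0.05,1, 0.2,-0.5,0.1,0.1,1, 0.25,-0.8,0.1,0.152,1, 0.3,-1,0.1,0.152,1, 0.3,-1,0.1,0.152,1, 0.3,-1,0.1,0.152,1, 0.3,-1,0.1,0.152,1, 0.3,-1,0.1,0.152,1, 0.3,-1,0.1,0.152,1, 0.3,-1,0.1,0.152,1, 0.3,-1,0.1,0.152,1, 0.3,-1,0.1,0.152,1, 0.3,-1,0.1,0.152,1]'
```

```text
[112.68662254 379.77988088  86.40140919]
[427.43395538 583.1234795  261.03851363]
[788.8142011  622.49768001 391.58410464]
clock: 1.4
eef_pos: [295.9, 56.1, 281.0]
ee_rot: [-0.0, 0.01, 1.0, 0.0]
force: [-0.3, 1.0, 0.5]
gripper_width: 85.5
grip_force: 0.0
```

```bash
python3 -m inch '[0.265,-0.523,-0.2,0,1, 0.265,-0.523,-0.2,0,1, 0.265,-0.523,-0.2,0,1, 0.265,-0.523,-0.2,0,1, 0.265,-0.523,-0.2,0,1, 0.265,-0.523,-0.2,0,1, 0.265,-0.523,-0.2,0,1, 0.265,-0.523,-0.2,0,1, 0.265,-0.523,-0.2,0,1, 0.265,-0.523,-0.28,0,1, 0.265,-0.523,-0.28,0,1]'
python3 - <<'E'
from h import *
w=optics.camera('wrist');save(w,'w1.png');s=env.state();print(s['eef_pos'],w['T_tool_cam'].round(2).tolist(),w['camera_matrix'].round(1).tolist())
t=optics.camera('top')
E
```

```text
clock: 2.5
eef_pos: [426.2, -201.5, 138.2]
ee_rot: [-0.003, 0.008, 1.0, 0.002]
force: [-1.2, 0.6, -0.8]
gripper_width: 85.4
grip_force: 0.0
[ 427.21798704 -202.61476259  140.33242662] [[0.0, -0.95, -0.33, 84.76], [1.0, 0.0, 0.0, 0.5], [-0.0, -0.33, 0.95, -142.54], [0.0, 0.0, 0.0, 1.0]] [[286.0, 0.0, 316.1], [0.0, 286.0, 202.0], [0.0, 0.0, 1.0]]
```

View pics/w1.png

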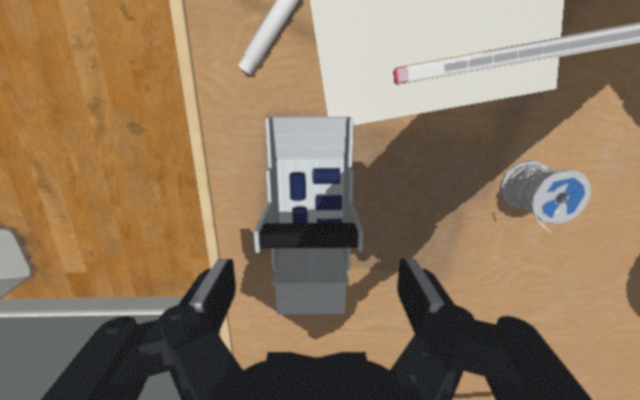

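```bash
python3 -m inch '[0.002,-0.002,-0.06,0,1, 0.002,-0.002,-0.126,0,1, 0.002,-0.002,-0.126,0,1, 0.002,-0.002,-0.126,0,1, 0.002,-0.002,-0.126,0,-1, 0.002,-0.002,-0.126,0,-1, 0.002,-0.002,-0.126,0,-1, 0.002,-0.002,-0.126,0,-1, 0.002,-0.002,-0.126,0,-1, 0.002,-0.002,-0.126,0,-1, 0.002,-0.002,-0.06,0,-1, 0.002,-0.002,-0.06,0,-1, 0.002,-0.002,-0.06,0,-1, 0.002,-0.002,-0.06,0,-1]' 40
python3 - <<'E'
from h import *
s=optics.camera('scene');save(s,'s2.png',(280,200,460,340),4)
E
```

```text
clock: 4.0
eef_pos: [429.0, -205.9, 110.7]
ee_rot: [-0.001, 0.009, 1.0, 0.0]
force: [-0.2, 1.4, -3.0]
gripper_width: 71.2
grip_force: 50.4
```

View pics/s2.png

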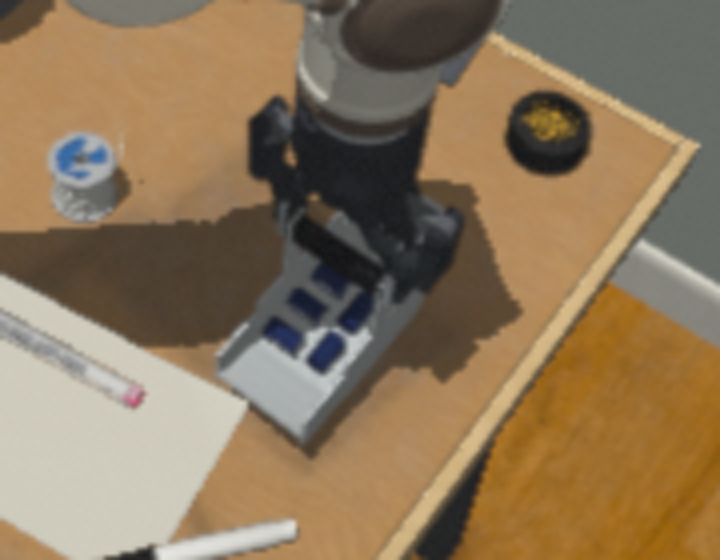

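```bash
python3 -m inch '[0.01,0,0.04,0,-1, 0.02,0,0.09,0,-1, 0.03,0.02,0.14,0,-1, 0.04,0.05,0.19,0,-1, 0.05,0.1,0.24,0,-1, 0.06,0.16,0.28,0,-1, 0.07,0.23,0.31,0,-1, 0.08,0.3,0.318,0,-1, 0.09,0.37,0.318,0,-1, 0.1,0.44,0.318,0,-1, 0.11,0.51,0.318,0,-1, 0.12,0.58,0.318,0,-1, 0.13,0.65,0.318,0,-1, 0.14,0.72,0.318,0,-1, 0.15,0.78,0.318,0,-1, 0.16,0.83,0.318,0,-1, 0.167,0.87,0.318,0,-1, 0.172,0.893,0.318,0,-1, 0.172,0.893,0.318,0,-1, 0.172,0.893,0.318,0,-1]'
python3 - <<'E'
from h import *
s=optics.camera('scene');save(s,'s3.png',(180,60,380,210),4);np.savez('b.npz',s=cloud(s))
print(env.state()['eef_pos'])
E
```

```text
clock: 6.05
eef_pos: [515.3, 239.4, 269.6]
ee_rot: [-0.001, 0.009, 1.0, -0.001]
force: [-0.5, -0.3, -3.6]
gripper_width: 71.1
grip_force: 50.4
[515.41762485 239.18314044 269.85191295]
```

View pics/s3.png

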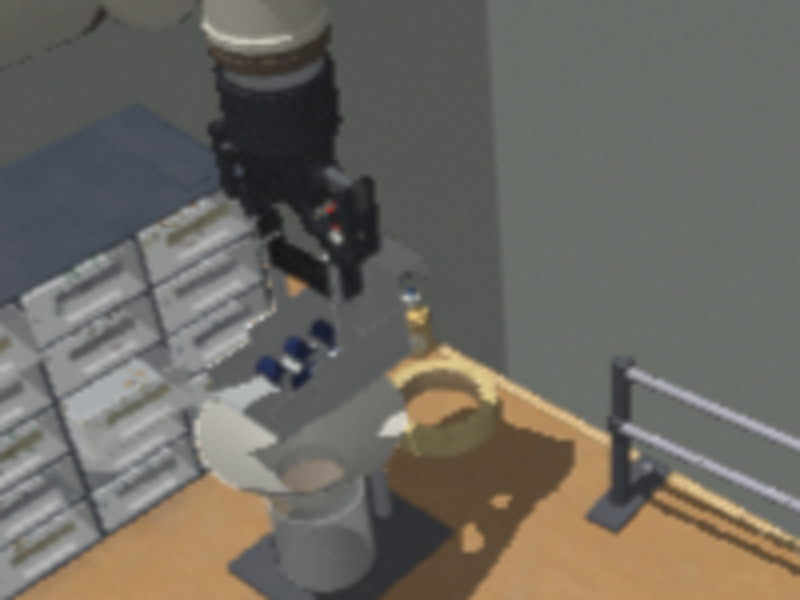

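```bash
python3 -m inch '[0,0,-0.03,0,-1, 0,0,-0.05,0,-1, -0.005,0,-0.06,0,-1, -0.015,0,-0.067,0,-1, -0.025,0,-0.074,0,-1, -0.035,0,-0.082,0,-1, -0.045,0,-0.09,0,-1, -0.055,0,-0.098,0,-1, -0.06,0,-0.1,0,-1, -0.06,0,-0.1,0,-1, -0.06,0,-0.1,0,-1]' 25
python3 - <<'E'
from h import *
s=optics.camera('scene');save(s,'s4.png',(180,60,380,210),4);np.savez('b.npz',s=cloud(s))
print(env.state()['eef_pos'])
E
```

```text
clock: 7.2
eef_pos: [494.0, 240.3, 230.0]
ee_rot: [0.012, 0.01, 1.0, 0.002]
force: [7.1, -2.6, 25.7]
gripper_width: 71.0
grip_force: 55.6
[493.98844007 240.29675983 230.04344439]
```

View pics/s4.png

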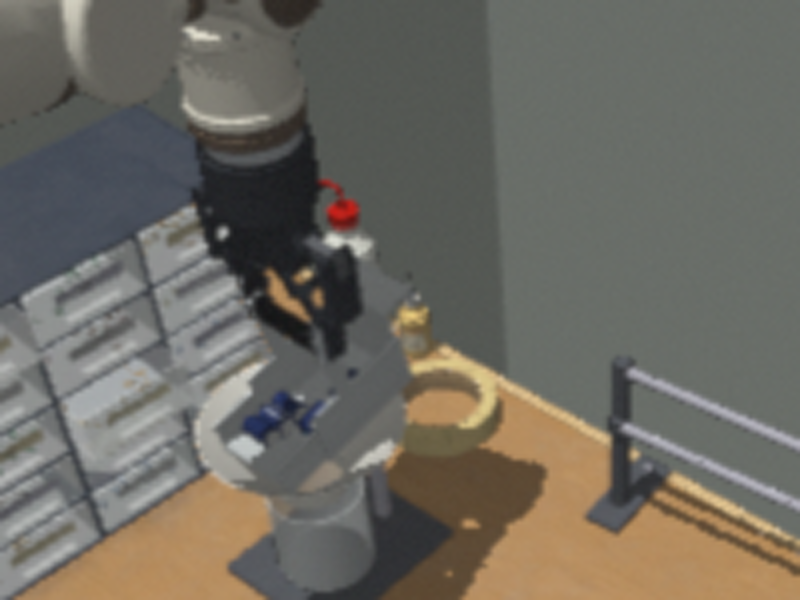

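```bash
python3 -m inch '[-0.012,0,0.004,0,-1, -0.024,0,0.008,0,-1, -0.036,0,0.012,0,-1, -0.05,0,0.014,0,-1, -0.06,0,0.016,0,-1, -0.074,0,0.018,0,-1, -0.074,0,0.018,0,-1]' 25
python3 - <<'E'
from h import *
s=optics.camera('scene');save(s,'s5.png',(180,60,380,210),4);np.savez('b.npz',s=cloud(s))
print(env.state()['eef_pos'])
E
```

```text
clock: 7.95
eef_pos: [454.1, 240.4, 235.3]
ee_rot: [0.009, 0.01, 1.0, 0.002]
force: [7.6, -0.9, 13.3]
gripper_width: 71.0
grip_force: 57.7
[454.33757715 240.44893173 235.16045003]
```

View pics/s5.png

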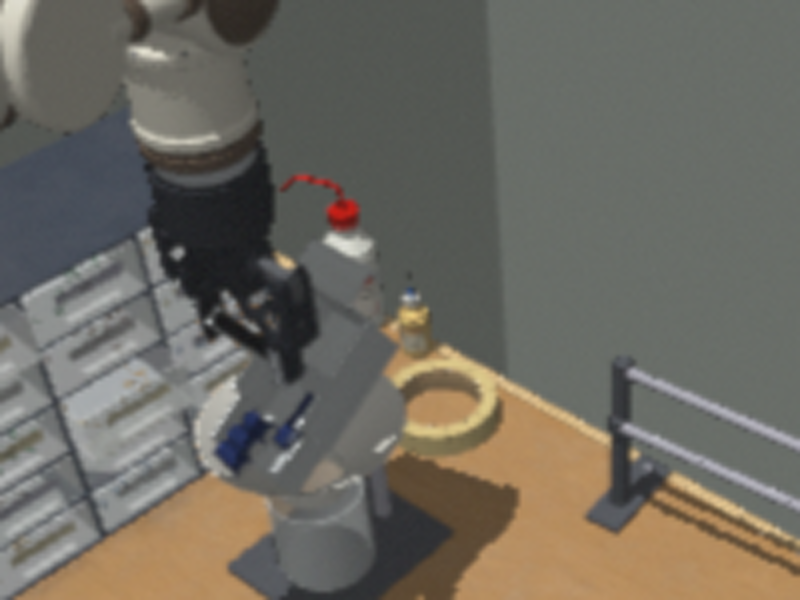

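```bash
python3 -m inch '[-0.012,0,0,0,-1, -0.024,0,0,0,-1, -0.036,0,-0.002,0,-1, -0.05,0,-0.004,0,-1, -0.062,0,-0.006,0,-1, -0.074,0,-0.008,0,-1, -0.084,0,-0.012,0,-1, -0.084,0,-0.012,0,-1]' 40
python3 - <<'E'
from h import *
s=optics.camera('scene');save(s,'s6.png',(180,60,380,210),4);np.savez('b.npz',s=cloud(s))
print(env.state()['eef_pos'])
E
```

```text
clock: 8.8
eef_pos: [410.5, 240.5, 227.4]
ee_rot: [0.006, 0.009, 1.0, 0.001]
force: [4.3, -0.5, 11.1]
gripper_width: 71.1
grip_force: 58.1
[410.6649291  240.55912534 227.44348868]
```

View pics/s6.png

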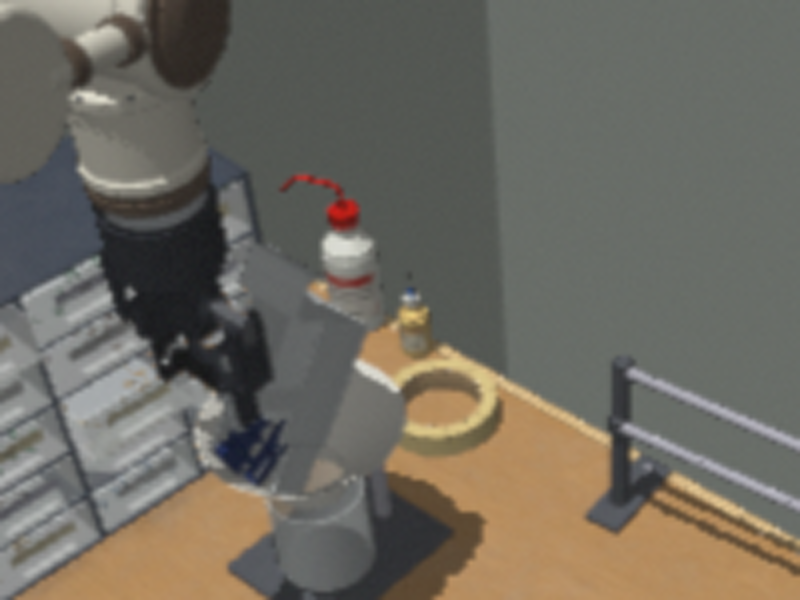

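```bash
python3 -m inch '[0.01,0,0.005,0,-1, 0.02,0,0.01,0,-1, 0.03,0,0.015,0,-1, 0.045,0,0.02,0,-1, 0.06,0,0.02,0,-1, 0.07,0,0.02,0,-1, 0.07,0,0.02,0,-1, 0.07,0,0.02,0,-1, 0.07,0,0.02,0,-1, 0.07,0,0.02,0,-1]' 60
cat > blue.py <<'E'
from h import *
def blue(name,box):
    c=optics.camera(name);x0,y0,x1,y1=box;W=cloud(c);i=c['image'].astype(int)
    m=np.zeros(i.shape[:2],bool);m[y0:y1,x0:x1]=1
    m&=(i[...,2]>i[...,0]*1.6+8)&(i[...,2]>i[...,1]*1.5+5)
    n,l,s,ce=cv2.connectedComponentsWithStats(m.astype(np.uint8))
    for k in range(1,n):
        if s[k,4]>3: print(name,s[k].tolist(),np.nanmedian(W[l==k],axis=0).round())
    return c,W
if __name__=='__main__':
    c,W=blue('scene',(200,100,320,230)); np.savez('b.npz',s=W); cv2.imwrite('last.png',c['image'][...,::-1])
    blue('top',(180,150,300,300))
    print(env.state()['eef_pos'],env.state()['force'])
E
python3 blue.py
```

```text
clock: 9.85
eef_pos: [441.3, 240.2, 233.3]
ee_rot: [-0.0, 0.009, 1.0, 0.0]
force: [-0.1, -0.1, -2.8]
gripper_width: 70.7
grip_force: 69.3
[441.39637043 240.18848103 233.36804886] [-0.04663892 -0.6686714  -3.42473988]
```

```bash
python3 - <<'E'
import cv2,numpy as np
for f,b in (('pics/scene.png',(330,270,380,310)),('last.png',(200,100,320,230))):
    i=cv2.imread(f).astype(int);x0,y0,x1,y1=b;i=i[y0:y1,x0:x1]
    e=i[...,0]-i[...,2]; m=e>15
    n,l,s,c=cv2.connectedComponentsWithStats(m.astype(np.uint8))
    for k in range(1,n):
        if s[k,4]>4: print(f,(s[k][:5]+[x0,y0,0,0,0]).tolist(),i[l==k].mean(0).round())
E
python3 - <<'E'
from h import *
f=[]
for k in range(3):
    c=optics.camera('scene'); f.append(env.state()['force'])
print(np.mean(f,0))
c=optics.camera('wrist');print(c['image'].shape);save(c,'w2.png')
c=optics.camera('scene')
a=c['image'][60:230,190:340,::-1];w=cv2.imread('pics/w2.png')
cv2.imwrite('pics/comb.png',np.hstack([cv2.resize(a,(353,400),interpolation=2),cv2.resize(w[:,100:540],None,fx=1,fy=1)]))
E
```

```text
pics/scene.png [359, 271, 9, 8, 33] [56. 35. 30.]
pics/scene.png [353, 277, 10, 9, 53] [85. 56. 48.]
pics/scene.png [367, 279, 6, 8, 31] [57. 39. 34.]
pics/scene.png [348, 284, 10, 9, 50] [89. 59. 51.]
pics/scene.png [359, 287, 9, 10, 55] [89. 62. 54.]
last.png [200, 100, 16, 25, 281] [89. 78. 72.]
last.png [281, 132, 3, 2, 5] [107.  90.  79.]
last.png [202, 225, 14, 5, 31] [54. 81. 25.]
[-0.51631706 -0.3681049  -3.24191449]
(400, 640, 3)
```

```bash
cat > wb.py <<'E'
from h import *
def tool():
    s=env.state();q=s['ee_rot'];T=np.eye(4);T[:3,:3]=R.from_quat([*q[1:],q[0]]).as_matrix();T[:3,3]=s['eef_pos'];return T
def wcloud():
    T=tool();c=optics.camera('wrist');K=c['camera_matrix'];d=c['depth'];v,u=np.mgrid[:400,:640]
    P=np.stack([(u-K[0,2])/K[0,0]*d,(v-K[1,2])/K[1,1]*d,d,np.ones_like(d)],-1)
    W=(P@(T@c['T_tool_cam']).T)[...,:3];W[d==0]=np.nan
    return c['image'].astype(int),W
def wblue():
    i,W=wcloud();e=i[...,2]-i[...,0];m=e>12
    n,l,s,c=cv2.connectedComponentsWithStats(m.astype(np.uint8))
    for k in range(1,n):
        if s[k,4]>15: print(s[k].tolist(),i[l==k].mean(0).round(),np.nanmedian(W[l==k],axis=0).round())
    return i,W
if __name__=='__main__': wblue()
E
python3 wb.py
```

```text
[309, 0, 66, 74, 2131] [35. 90. 63.] [278. 277.   3.]
[105, 149, 31, 31, 450] [100. 127. 165.] [414.  19.  46.]
[108, 166, 15, 16, 176] [110. 134. 168.] [430.   5.  46.]
[302, 212, 29, 13, 260] [30. 34. 51.] [490. 241.  48.]
[491, 254, 6, 7, 22] [100. 107. 116.] [493. 403. 144.]
[488, 291, 5, 7, 19] [ 85.  92. 104.] [528. 401. 151.]
[541, 296, 9, 14, 37] [60. 66. 74.] [492. 401. 208.]
[604, 333, 36, 67, 1260] [72. 78. 89.] [500. 405. 262.]
```

```bash
python3 -m inch '[0.025,0,0,0,-1, -0.02,0,0,0,-1, 0.025,0,0.01,0,-1, -0.02,0,0,0,-1, 0.02,0,0.01,0,-1, 0,0,0,0,-1, 0,0,0,0,-1, 0,0,0,0,-1]' 60; python3 wb.py | head -4
python3 -m inch '[0.03,0,0.024,0,-1, 0.07,0,0.024,0,-1, 0.11,0,0.024,0,-1, 0.14,0,0.024,0,-1, 0.16,0,0.024,0,-1, 0.18,0,0.026,0,-1, 0.2,0,0.028,0,-1, 0.22,0,0.028,0,-1, 0.24,0,0.028,0,-1, 0.26,0,0.028,0,-1, 0.28,0,0.026,0,-1, 0.3,0,0.024,0,-1, 0.31,0,0.024,0,-1, 0.31,0,0.024,0,-1]' 25
cat > tilt.py <<'E'
from h import *
s=optics.camera('scene');t=optics.camera('top');e=env.state()['eef_pos'];print(e)
for n,c in(('s',s),('t',t)):
    W=cloud(c).reshape(-1,3);i=c['image'].reshape(-1,3).astype(int)
    m=(abs(W[:,0]-e[0]-10)<130)&(abs(W[:,1]-e[1])<45)&(W[:,2]>e[2]-110)&(W[:,2]<e[2]+60)
    q=W[m]-e
    for x in range(-120,140,20):
        k=q[abs(q[:,0]-x)<10]
        if len(k)>3: print(n,x,len(k),np.percentile(k[:,2],[5,50,95]).round())
E
python3 tilt.py
```

```text
clock: 11.05
eef_pos: [441.8, 240.1, 233.4]
ee_rot: [0.0, 0.009, 1.0, 0.0]
force: [0.5, 0.1, -2.9]
gripper_width: 70.8
grip_force: 70.2
[309, 0, 67, 70, 2090] [35. 91. 63.] [279. 277.   3.]
[106, 149, 30, 31, 455] [100. 127. 165.] [415.  19.  47.]
[108, 166, 15, 16, 173] [110. 134. 168.] [430.   5.  47.]
[302, 212, 29, 13, 261] [30. 34. 51.] [490. 241.  49.]
clock: 12.5
eef_pos: [597.6, 240.2, 245.3]
ee_rot: [0.001, 0.009, 1.0, 0.0]
force: [-1.3, 0.5, 2.3]
gripper_width: 70.7
grip_force: 74.5
[597.28061149 240.21753839 245.49026544]
s -80 35 [-110. -106. -101.]
s -60 227 [-109.  -98.  -59.]
s -40 189 [-96. -76. -51.]
s -20 195 [-80. -62.  50.]
s 0 412 [-78.  -2.  46.]
s 20 198 [-76. -51.  -5.]
s 40 148 [-70. -55. -23.]
s 60 131 [-65. -25.   7.]
s 80 132 [-61. -28.  14.]
s 100 25 [-1. 13. 15.]
t -80 31 [-109. -105. -100.]
t -60 271 [-108.  -99.  -72.]
t -40 253 [-80. -76. -51.]
t -20 263 [-80. -77.  23.]
t 0 265 [-79. -75.  35.]
t 20 5 [-75. -75. -69.]
t 40 33 [-68. -63. -18.]
t 60 304 [-66. -60.  11.]
t 80 298 [-62.  11.  16.]
t 100 49 [10. 15. 17.]
```

```bash
python3 -m inch '[0,0,-0.01,0,-1, 0,0,-0.022,0,-1, 0,0,-0.022,0,-1, 0,0,0.03,0,-1, 0,0,0.06,0,-1, 0,0,0.06,0,-1, 0,0,0.06,0,-1]' 25
cat >> tilt.py <<'E'
W=cloud(t);i=t['image'].astype(int)
m=(abs(W[...,0]-e[0]-10)<100)&(abs(W[...,1]-e[1])<45)&(W[...,2]>e[2]-110)&(i[...,2]-i[...,0]>12)
print('blue px in bin',m.sum())
q=W.reshape(-1,3);k=q[(abs(q[:,0]-e[0]-80)<35)&(abs(q[:,1]-e[1])<50)&(q[:,2]>e[2]-40)]-e
k=k[k[:,0]>52];print('hook rect',cv2.minAreaRect(k[:,:2].astype(np.float32)),k.mean(0),np.polyfit(k[:,0],k[:,2],1))
f=q[(abs(q[:,0]-e[0]+12)<22)&(abs(q[:,1]-e[1])<28)&(q[:,2]<e[2]-60)&(q[:,2]>e[2]-95)]-e
p=np.polyfit(f[:,0],f[:,2],1);print('floor',np.degrees(np.arctan(p[0])),p[1])
E
python3 tilt.py|tail -4
```

```text
clock: 13.3
eef_pos: [596.4, 240.1, 274.4]
ee_rot: [-0.0, 0.009, 1.0, -0.0]
force: [0.5, 0.6, -3.3]
gripper_width: 70.6
grip_force: 75.0
t 100 44 [ 8. 11. 13.]
blue px in bin 0
hook rect ((76.34580993652344, -17.82851791381836), (66.24481201171875, 39.04294204711914), 76.89306640625) [ 75.13989092 -11.23552528   3.19181572] [  0.56459152 -39.23152948]
floor 2.4775880685549585 -74.36913933791176
```

```bash
python3 -m inch '[0.01,0,-0.05,0,-1, 0.02,0,-0.08,0,-1, 0.02,0,-0.09,0,-1, 0.02,0,-0.1,0,-1, 0.02,0,-0.104,0,-1, 0.02,0,-0.104,0,-1]' 25
python3 -m inch '[0,0,0.05,0,-1, 0,0,0.104,0,-1, 0,0,0.104,0,-1, 0,0,0.104,0,-1]'
python3 tilt.py|tail -22
```

```text
clock: 14.0
eef_pos: [613.2, 240.0, 231.5]
ee_rot: [0.01, 0.009, 1.0, 0.001]
force: [9.2, -0.5, 21.3]
gripper_width: 70.8
grip_force: 80.4
clock: 14.4
eef_pos: [606.3, 240.0, 273.8]
ee_rot: [-0.001, 0.009, 1.0, -0.0]
force: [-0.4, 0.2, -3.6]
gripper_width: 70.8
grip_force: 77.6
s -60 153 [-65. -58. -36.]
s -40 147 [-72. -58. -32.]
s -20 190 [-73. -51.  43.]
s 0 461 [-71.   1.  46.]
s 20 161 [-72. -50. -23.]
s 40 133 [-72. -52. -27.]
s 60 191 [-68. -32.  -1.]
s 80 49 [-14.  -1.   0.]
s 100 13 [-19.  -3.  -1.]
t -80 52 [-61. -58. -37.]
t -60 224 [-67. -62. -36.]
t -40 250 [-73. -68. -37.]
t -20 297 [-74. -71.  25.]
t 0 301 [-74. -71.  35.]
t 20 19 [-74. -72. -69.]
t 40 12 [-72. -68. -26.]
t 60 352 [-72. -25.  -1.]
t 80 236 [-4. -2.  0.]
t 100 4 [-6. -4. -3.]
blue px in bin 0
hook rect ((71.28582000732422, -14.754758834838867), (63.85397720336914, 37.68703842163086), 89.92821502685547) [71.20655369 -9.94190456 -5.29721726] [  0.27257206 -24.70613415]
floor -0.11138151346809304 -71.48163548183697
```

```bash
python3 -m inch '[-0.02,-0.02,0,0,-1, -0.03,-0.06,0,0.01,-1, -0.04,-0.11,0,0.02,-1, -0.05,-0.17,0,0.03,-1, -0.06,-0.23,0,0.04,-1, -0.07,-0.29,0,0.05,-1, -0.078,-0.35,-0.02,0.06,-1, -0.078,-0.41,-0.05,0.068,-1, -0.078,-0.46,-0.08,0.068,-1, -0.078,-0.5,-0.11,0.068,-1, -0.078,-0.525,-0.13,0.068,-1, -0.078,-0.538,-0.13,0.068,-1, -0.078,-0.538,-0.13,0.068,-1, -0.078,-0.538,-0.13,0.068,-1]' 40
cat > hang.py <<'E'
from h import *
t=optics.camera('top');W=cloud(t);e=env.state()['eef_pos'];print(e)
q=W.reshape(-1,3)
k=q[(q[:,0]>e[0]+55)&(q[:,0]<e[0]+94)&(abs(q[:,1]-e[1])<48)&(q[:,2]>e[2]-12)&(q[:,2]<e[2]+10)]
print('hook',len(k),cv2.minAreaRect(k[:,:2].astype(np.float32)),k.mean(0),np.percentile(k,[2,98],axis=0).round(1).tolist())
r=q[(q[:,0]>670)&(q[:,0]<720)&(q[:,1]>-130)&(q[:,1]<95)&(q[:,2]>152)&(q[:,2]<166)]
vx,vy,x,y=cv2.fitLine(r[:,:2].astype(np.float32),cv2.DIST_HUBER,0,.01,.01).ravel();print('bar',len(r),np.degrees(np.arctan2(vx,-vy)),x+(-17-y)*vx/vy, np.percentile(r[:,1],[0,100]))
E
python3 hang.py
```

```text
clock: 15.9
eef_pos: [568.1, -28.2, 211.1]
ee_rot: [0.001, -0.045, 0.999, 0.0]
force: [-0.4, 0.1, -2.9]
gripper_width: 70.8
grip_force: 77.4
[568.12506784 -28.11747545 211.2419307 ]hang.py:5: RuntimeWarning: Mean of empty slice.
  print('hook',len(k),cv2.minAreaRect(k[:,:2].astype(np.float32)),k.mean(0),np.percentile(k,[2,98],axis=0).round(1).tolist())
  ret = um.true_divide(
Traceback (most recent call last):
  File "hang.py", line 5, in <module>
    print('hook',len(k),cv2.minAreaRect(k[:,:2].astype(np.float32)),k.mean(0),np.percentile(k,[2,98],axis=0).round(1).tolist())
                                                                              ~~~~~~~~~~~~~^^^^^^^^^^^^^^^^^
IndexError: index -1 is out of bounds for axis 0 with size 0
```

```bash
cat > hang.py <<'E'
from h import *
e=env.state()['eef_pos'];print(e)
for n in('scene','top'):
    c=optics.camera(n);q=cloud(c).reshape(-1,3)
    a=np.radians(5.1);Rz=np.array([[np.cos(a),np.sin(a),0],[-np.sin(a),np.cos(a),0],[0,0,1]])
    d=(q-[*e[:2],e[2]-75])@Rz.T   # expected bin frame
    m=(abs(d[:,0])<105)&(abs(d[:,1])<45)&(d[:,2]>-25)&(d[:,2]<82);d=d[m]
    for x in range(-95,105,10):
        k=d[abs(d[:,0]-x)<5]
        if len(k)>3: print(n,x,len(k),np.percentile(k[:,2],[3,50,97]).round(),np.percentile(k[:,1],[3,97]).round())
    if n=='scene': cv2.imwrite('last.png',c['image'][...,::-1])
    r=(q-[696.4,-17.3,0])@Rz.T
    r=r[(abs(r[:,0])<18)&(abs(r[:,1])<100)&(r[:,2]>153)&(r[:,2]<165)]
    if len(r): print('bar',len(r),np.median(r,0),np.degrees(np.polyfit(r[:,1],r[:,0],1)[0]))
E
python3 hang.py
```

```text
[568.12506784 -28.11747545 211.2419307 ]
scene -75 59 [ 8. 16. 38.] [-37.  33.]
scene -65 84 [ 8. 14. 38.] [-38.  33.]
scene -55 74 [ 7. 11. 37.] [-37.  33.]
scene -45 70 [ 5.  9. 38.] [-38.  32.]
scene -35 84 [ 1.  6. 48.] [-38.  33.]
scene -25 97 [ 0.  5. 50.] [-38.  33.]
scene -15 98 [ 0.  5. 50.] [-38.  33.]
scene -5 110 [ 1. 15. 78.] [-38.  33.]
scene 5 103 [-1. 15. 72.] [-37.  33.]
scene 15 81 [ 0.  7. 49.] [-37.  33.]
scene 25 88 [ 1.  5. 50.] [-38.  33.]
scene 35 75 [ 0.  5. 48.] [-37.  33.]
scene 45 68 [ 1.  5. 48.] [-37.  33.]
scene 55 120 [ 1. 16. 70.] [-38.  33.]
scene 65 32 [ 3. 24. 71.] [-36.  31.]
bar 90 [ -1.31782239 -55.34928692 157.73157443] -0.3935910898203714
top -75 71 [11. 16. 40.] [-34.  35.]
top -65 147 [10. 14. 39.] [-33.  35.]
top -55 143 [ 7. 10. 39.] [-33.  35.]
top -45 146 [ 3.  7. 39.] [-33.  35.]
top -35 147 [ 1.  4. 46.] [-33.  35.]
top -25 149 [ 0.  4. 50.] [-33.  36.]
top -15 105 [ 1.  3. 50.] [-33.  36.]
top -5 47 [ 1.  3. 50.] [ 9. 37.]
bar 96 [-1.41834519e-01  7.40923534e+01  1.59510759e+02] -0.8804472930153031
```

```bash
python3 -m inch '[0.02,0.002,-0.01,0,-1, 0.045,0.004,-0.022,0,-1, 0.07,0.006,-0.022,0,-1, 0.09,0.009,-0.022,0,-1, 0.105,0.01,-0.022,0,-1, 0.105,0.01,-0.022,0,-1, 0.105,0.01,-0.022,0,-1, 0.105,0.01,-0.04,0,-1, 0.105,0.01,-0.055,0,-1, 0.105,0.01,-0.07,0,-1, 0.105,0.01,-0.08,0,-1, 0.105,0.01,-0.088,0,-1, 0.105,0.01,-0.092,0,-1, 0.105,0.01,-0.092,0,-1, 0.105,0.01,-0.092,0,-1]'; python3 hang.py | grep -v top
```

```text
clock: 17.55
eef_pos: [620.5, -24.0, 165.0]
ee_rot: [0.001, -0.044, 0.999, -0.0]
force: [-0.8, -0.5, 0.5]
gripper_width: 71.0
grip_force: 77.8
[620.48363367 -23.97130404 164.96480588]
scene -75 43 [ 8. 15. 37.] [-38.  32.]
scene -65 73 [11. 13. 37.] [-37.  33.]
scene -55 62 [ 7. 12. 37.] [-37.  32.]
scene -45 68 [ 3.  8. 38.] [-38.  33.]
scene -35 70 [ 1.  5. 46.] [-38.  34.]
scene -25 85 [ 0.  6. 49.] [-38.  33.]
scene -15 82 [ 1.  4. 49.] [-37.  33.]
scene -5 104 [-0. 19. 76.] [-38.  34.]
scene 5 92 [-0. 11. 73.] [-38.  33.]
scene 15 78 [ 1.  5. 50.] [-37.  32.]
scene 25 69 [ 0.  6. 49.] [-38.  33.]
scene 35 71 [ 0.  5. 48.] [-38.  33.]
scene 45 61 [ 0.  4. 49.] [-37.  32.]
scene 55 96 [ 0. 16. 73.] [-37.  32.]
scene 65 52 [ 1. 15. 69.] [-43.  30.]
scene 75 11 [13. 65. 74.] [-44.  12.]
scene 85 5 [68. 72. 75.] [-38.   9.]
bar 85 [ -2.10435083 -60.47968934 158.50403318] -3.1672311832088154
bar 59 [ -0.54599063  84.69365606 159.79063908] -0.013507223224079863
```

```bash
python3 -m inch '[0,0,0,0,-0.2, 0,0,0,0,0.2, 0,0,0,0,0.6, 0,0,0,0,1, 0,0,0,0,1, 0,0,0,0,1, 0,0,0,0,1, 0,0,0,0,1, 0,0,0,0,1, 0,0,0,0,1, 0,0,0.03,0,1, 0,0,0.08,0,1, 0,0,0.15,0,1, 0,0,0.22,0,1, -0.05,0.05,0.28,0,1, -0.1,0.1,0.3,0,1, -0.2,0.18,0.3,0,1, -0.3,0.25,0.3,0,1, -0.3,0.25,0.3,0,1]'
python3 - <<'E'
from h import *
s=optics.camera('scene');t=optics.camera('top')
a=s['image'][60:240,180:440,::-1];b=t['image'][100:300,180:460,::-1]
A=cv2.resize(a,(400,277),interpolation=2);B=cv2.resize(b,(400,286),interpolation=2)
cv2.imwrite('pics/fin.png',np.vstack([cv2.resize(a,(780,540),interpolation=2)]) if 0 else np.hstack([A,B[:277]]))
W=cloud(t);q=W.reshape(-1,3);al=np.radians(5.1);Rz=np.array([[np.cos(al),np.sin(al),0],[-np.sin(al),np.cos(al),0],[0,0,1]])
r=(q-[696.4,-17.3,0])@Rz.T;r=r[(r[:,0]<25)&(r[:,0]>-190)&(abs(r[:,1])<60)&(r[:,2]>20)&(r[:,2]<260)]
for x in range(-180,30,15):
    k=r[abs(r[:,0]-x)<7]
    if len(k)>3: print(x,len(k),np.percentile(k,[3,50,97],axis=0)[:,1:].round().tolist())
i=t['image'].astype(int);m=(i[...,2]-i[...,0]>15)&(W[...,2]>8)
n,l,st,c=cv2.connectedComponentsWithStats(m.astype(np.uint8))
for k in range(1,n):
    if st[k,4]>8: print('blue',st[k].tolist(),np.nanmedian(W[l==k],axis=0).round())
E
```

```text
clock: 19.55
eef_pos: [467.7, 103.0, 315.9]
ee_rot: [0.001, -0.045, 0.999, 0.0]
force: [-0.1, 0.5, 0.0]
gripper_width: 85.3
grip_force: 0.0
-150 18 [[-33.0, 75.0], [5.0, 80.0], [36.0, 103.0]]
-135 175 [[-33.0, 73.0], [0.0, 77.0], [36.0, 103.0]]
-120 168 [[-33.0, 72.0], [-1.0, 75.0], [35.0, 105.0]]
-105 182 [[-33.0, 70.0], [-1.0, 74.0], [37.0, 121.0]]
-90 343 [[-33.0, 72.0], [-0.0, 121.0], [36.0, 187.0]]
-75 106 [[-33.0, 74.0], [-1.0, 78.0], [35.0, 184.0]]
-60 126 [[-33.0, 78.0], [-2.0, 82.0], [37.0, 129.0]]
-45 190 [[-33.0, 79.0], [-1.0, 84.0], [37.0, 132.0]]
-30 207 [[-32.0, 83.0], [-2.0, 87.0], [35.0, 160.0]]
-15 359 [[-37.0, 86.0], [0.0, 134.0], [37.0, 163.0]]
0 326 [[-56.0, 105.0], [2.0, 161.0], [56.0, 166.0]]
blue [49, 168, 91, 165, 9930] [442. 480. 262.]
blue [332, 243, 6, 9, 36] [431.   5.  47.]
blue [324, 244, 14, 15, 96] [414.  20.  47.]
```

View pics/fin.png

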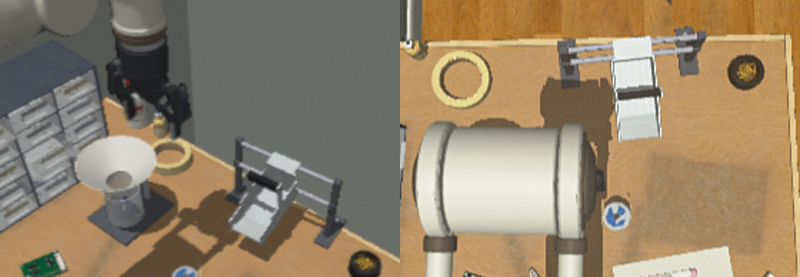

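```bash
python3 -m inch '[-0.05,0.15,0.15,0,1, -0.1,0.28,0.2,0,1, -0.12,0.28,0.2,0,1, -0.12,0.28,0.2,0,1, -0.12,0.28,0.2,0,1, -0.12,0.28,0.2,0,1, -0.12,0.28,0.2,0,1, -0.12,0.28,0.2,0,1]'
python3 - <<'E'
from wb import *
i,W=wcloud()
r=np.hypot(W[...,0]-483.6,W[...,1]-240.1)
m=(r<80)&(W[...,2]<170)
print('funnel px',m.sum(),np.percentile(W[...,2][m],[0,2,50,100]).round())
b=m&(W[...,2]<95);print('thru bore',b.sum(),np.percentile(W[b],[2,50,98],axis=0).round().tolist())
e=(i[...,2]-i[...,0]>10)&(r<85)
for lo in range(0,170,10):
    k=e&(W[...,2]>=lo)&(W[...,2]<lo+10)
    if k.sum(): print('blue z',lo,k.sum(),W[k].mean(0).round())
v,u=np.where(b);print(u.min(),u.max(),v.min(),v.max())
c=optics.camera('scene')['image'].astype(int);x=c[175:215,240:285];k=(x[...,2]-x[...,0]>3)
vv,uu=np.where(k);print('scene bluish in jar',k.sum(),(uu.mean()+240,vv.mean()+175) if k.sum() else '')
E
```

```text
clock: 20.45
eef_pos: [410.5, 240.0, 413.3]
ee_rot: [-0.001, -0.043, 0.999, -0.0]
force: [0.2, -0.3, -0.3]
gripper_width: 85.6
grip_force: 0.0
funnel px 9477 [ -3.  -0. 141. 164.]
thru bore 1686 [[407.0, 172.0, -1.0], [438.0, 240.0, 10.0], [520.0, 305.0, 60.0]]
blue z 0 8 [491. 245.  10.]
blue z 10 18 [488. 238.  11.]
blue z 20 35 [495. 243.  26.]
blue z 30 122 [495. 241.  36.]
blue z 40 38 [491. 243.  41.]
274 352 147 216
scene bluish in jar 556 (np.float64(262.3848920863309), np.float64(198.89388489208633))
```

```bash
python3 -m inch '[-0.05,-0.3,0.1,0,1, -0.1,-0.6,0.1,0,1, -0.1,-0.7,0.1,0,1, -0.1,-0.7,0.1,0,1, -0.1,-0.7,0.1,0,1, -0.1,-0.7,0.1,0,1, -0.1,-0.7,0.1,0,1, -0.1,-0.7,0.1,0,1, -0.1,-0.7,0.1,0,1, -0.1,-0.7,0.1,0,1]' | head -2
python3 - <<'E'
from h import *
for n in('top','scene'):
    c=optics.camera(n);i=c['image'].astype(int);W=cloud(c)
    m=(i[...,2]-i[...,0]>10)&(i[...,2]<130)&(W[...,1]<375)&(W[...,2]<170)&(W[...,2]>-20)&(W[...,0]>150)&(W[...,0]<760)
    k,l,s,ce=cv2.connectedComponentsWithStats(m.astype(np.uint8))
    for j in range(1,k):
        if s[j,4]>5: print(n,s[j].tolist(),i[l==j].mean(0).round(),np.nanmedian(W[l==j],axis=0).round())
E
```

```text
clock: 21.55
eef_pos: [360.1, -108.1, 464.1]
top [233, 219, 12, 11, 70] [69. 70. 90.] [493. 245.  38.]
top [333, 244, 5, 6, 18] [71. 79. 96.] [432.   2.  47.]
top [329, 253, 8, 6, 23] [74. 82. 98.] [408.   5.  47.]
top [215, 293, 26, 30, 308] [ 43. 100.  61.] [279. 281.   3.]
top [238, 302, 7, 17, 27] [ 43. 105.  63.] [276. 243.   3.]
scene [259, 187, 5, 6, 17] [ 91.  96. 110.] [496. 249.  42.]
scene [262, 192, 7, 4, 22] [ 90.  94. 104.] [473. 200.  70.]
scene [194, 224, 26, 21, 225] [27. 81. 55.] [278. 273.   3.]
scene [301, 237, 6, 4, 14] [62. 77. 96.] [432.   2.  47.]
scene [294, 241, 9, 4, 21] [66. 77. 92.] [411.   7.  47.]
```

Blue shows only in the jar, plus the spool label and the circuit board. The bin is hanging empty.

```bash
python3 -c "from plant import env; print(env.sign_off())"
```

```text
the job is handed in; nothing more can be done
None
```

The job is handed in: I tipped the bin into the funnel, hung it empty by its hook at the middle of the rail's top bar and let go. Capacitors show only in the jar: none in the bin, funnel or on the bench, though I couldn't count all five through the bore. The spool, tip cleaner and tape were not touched, and the clock read about 22 s of the 69 s allowed.

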